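# Prove the airbrush filter is locked in, then set the air valve

## Robot

A 6-joint arm with a two-finger parallel gripper is mounted at the origin on a cart in front of the work surface, level with it; the furniture and walls round the work are solid. World frame = base frame: x ahead of the robot, y to its left, z up, the work surface at z = 0. Lengths are in m, angles in rad, forces in N, time in s.
With the tool pointing down it reaches from about 0.35 to 0.775 m from the base axis. Payload 5.5 kg.
Tool frame: the origin (TCP) lies on the centre line of the jaws, within the pads' length; the fingertips stand 22 mm ahead of it and the grasp point (between the pads) lies 3 mm ahead of it (ctrl.tcp_to_tips is the distance from the TCP to the fingertips, in m); z points along the fingers, y is the line along which they close (so a half turn about z gives the same grasp; the last joint's range is limited). The gripper opens to 85 mm and grips with 20 to 120 N. Pads are 22 mm wide; open, the fingers measure 114 mm over their backs; the gripper's body (76 mm by 85 mm) begins 54 mm behind the grasp point. The pads swing forward as they close: fully open they stand 13 mm farther back than shut.
Start: joints at [1.047, 0.313, 0.046, 1.304, 0, 1.431], TCP at [0.215, 0.533, 0.253] pointing down, gripper open.
Joint ranges: [-2.76, 2.76], [-0.86, 1.69], [-1.03, 1.26], [-2.2, 2.34], [-1.47, 1.5], [-3.14, 3.14]. Speed limits (rad/s): [2.57, 2.57, 3.14, 3.14, 3.14, 3.14].

## Interface

Orientations are given as a unit quaternion [x, y, z, w].
In Python, from plant import ctrl, status, grab_frame, close_job gives the robot as it stands (ctrl), with the cameras as plain functions, the job as plain functions and the readings (status).
- The arm moves only by the shell command python3 steer.py 'ROWS' [FORCE]. ROWS is a JSON list of rows, 1 to 5 of them, each written [opening, [dx, dy, dz], [rx, ry, rz]]: the finger opening in m, then dx, dy, dz in normalised numbers (1 is 800 mm), then a rotation vector rx, ry, rz in a scale on which 1.0 is 2 rad; each row shifts and turns the commanded pose from where the row before left it, along the tool's axes as they then stand; what a row does not reach is not made up. A row lasts 1/8 s, in which the tool goes at most 0.0625 m and 0.188 rad, less where a joint would pass 70% of its speed; a pose out of reach is approached as far as the arm can. The fingers move at their own pace and stop on an object; FORCE is the grip in N (left out, the last holds). Time passes only in rows, so rows that do not move let the fingers close. It prints the time, the measured TCP pose, the force, the opening and the grip force at its end. Shift and turn numbers lie between -1 and 1, and a call with a number outside is refused. Input that does not fit is refused with a message, and nothing moves.
- status.sense(): the state, without advancing time (a new reading comes with each control period).
- grab_frame(name): name is "scene" or "top"; returns a dict with "img" (420x560x3 uint8, red, green, blue), "fx", "fy", "cx", "cy" (pixels), "distortion" ([k1, k2, p1, p2, k3] as OpenCV has them; the pictures are not rectified), "R" (3x3) and "t" (3): a world point X has camera coordinates R X + t. Camera axes: x right, y down, z forward; pixel columns grow to the right and rows downward; lengths in m; the calibration is good to about 2 mm. A picture is of the moment at which its call begins. There is no depth.
- close_job(): hands the job in; it is judged then, once.
The state is a dict: "time_s": time; "joint_pos": joint angles; "qd": joint speeds; "tau": joint torques, N m; "ee_pos": TCP position; "ee_rot": TCP orientation; "force": force on the tool from outside, world axes, zero at the start; "torque": the same for the moment, N m; "finger_gap": finger opening in m; "grasp_force": force on a finger pad.
Only numpy, scipy, OpenCV 4.12 (cv2) and the standard library are available. Lean on these libraries where they do the work, as an engineer would, in place of code of your own. Each camera call takes 0.05 s, during which the arm holds its last target. There are 200 camera calls.

## Task

Before letting air to the airbrush, prove that the round air filter is locked in its coupling: with the valve still closed, grip the filter and pull it straight up with about 15 N for about a second (never more than 20 N), then let it settle back. Then turn the valve lever until it stands in line over the flat set pointer, and let go; do not shift the set pointer or the things standing around.

Things in the scene. Friction and masses are not known exactly. Their poses are not given: they have to be found in the camera images.
- air_panel: Airbrush air panel fixed to the worktop: a pale wooden board 110 (x) x 220 (y) x 20 mm high with a brass pipe along its y axis. Origin: centre of the board's underside. Its -x side faces the robot, within 0.35 rad. Ball valve with an upright stem at (0, +50 mm), upright coupling with the air filter at (0, -70 mm); the hose barb end of the pipe points to +y.
- valve_axis (a point): Point on the upright turning axis of the valve lever, 95 mm above the worktop (height of the lever's grip). Turns with the lever; its -x axis points along the lever from the stem to the grip.
- valve_lever (a joint): Angle of the valve lever in rad: 0 closed (lever along the panel's -x, towards the robot), grows clockwise seen from above, 1.571 fully open (lever along the panel's +y). Starts closed, at 0 to 0.12. Dry friction of about 0.15 N m keeps it wherever it is left.
- lever_grip (a point): Middle of the lever's black grip: a straight bar 56 mm long, 14 mm wide and 12 mm high, 72 mm from the turning axis, 95 mm above the worktop; its ends lie 44 and 100 mm from the axis. Pinch it across its width from above. Same axes as valve_axis (x along the lever).
- set_pointer (a joint): Angle of the flat steel set pointer in rad, with the same zero and direction as valve_lever: the angle to set the lever to, somewhere from 0.6 to 1.2. The pointer turns about the valve's stem only with a stiff friction of 1 N m.
- pointer_tab (a point): Middle of the upright tab (22 mm wide, 14 mm high, top 66 mm above the worktop) at the end of the set pointer, 110 mm from the valve axis, just beyond the lever's end and below it. The pointer's arm is 7 mm wide, its top 57 mm above the worktop. Its -x axis points from the stem to the tab.
- air_filter (a joint): How far the air filter is pulled up in its coupling, in m: 0 seated. The coupling's spring and the filter's weight hold it down: it starts to lift at about 4.5 N and gives 1 mm for each further 1.5 N, so a 15 N pull shows about 0.007; solid stop at 0.015.
- filter_grip (a point): Point on the upright axis of the air filter: a ribbed grey cylinder 36 mm across from 80 to 150 mm above the worktop, with a brass cap 18 mm across up to 160 mm. The point lies 123 mm above the worktop; moves up with the filter. The filter can only slide up, and not turn.
- mug: White mug, 83 x 113 x 93 mm, a bystander behind the panel. Origin: middle of its underside.
- button_jar: Jar of sweets or buttons with a grey lid, 64 mm across and 90 mm high, a bystander behind the panel. Origin: middle of its underside.
- thread_spool: Wooden spool of pale thread, 42 mm across and 60 mm high, a bystander at the front right. Origin: middle of its underside.

How it is judged:
On the way, in this order (a step that is already met when the one before it is completed fails the run):
1. with the valve closed (lever below 0.2 rad), the filter is pulled up with 10 to 20 N (lifted 3.5 to 10.5 mm) for 0.5 s (value of joint air_filter between 0.0035 and 0.0105 m and value of joint valve_lever below 0.2 rad), for 0.5 s.
2. the filter is seated again and the lever in line with the set pointer within 0.07 rad (value of joint air_filter below 0.002 m and angle between the x axis of lever_grip and the x axis of pointer_tab, either way round below 0.07 rad), for 0.3 s.
At the end, for the whole second after the job is handed in: The lever is at rest in line with the set pointer within 0.07 rad (4 degrees) and the filter is seated in its coupling (lifted less than 2 mm) (all of step 2 and velocity of joint valve_lever between -0.02 and 0.02 rad/s); the robot touches nothing.
It fails at once if the filter is pulled with more than about 20 N (lifted over 10.5 mm) (value of joint air_filter above 0.0105 m).
It fails at once if the set pointer is shifted (its tab by more than 6 mm) (distance of pointer_tab from where it was at the start of the episode above 0.006 m).
It fails at once if the mug, the jar or the spool is moved more than 20 mm (distance of any of mug, button_jar, thread_spool from where it was at the start of the episode above 0.02 m).
It also fails if it takes over 53 s, if anything falls off the work surface, if the arm or the gripper's body presses on something with over 40 N, if the wrist force passes 120 N, or if a joint passes its speed limit or range.

## Working session

There is one attempt and no reset: what is moved stays moved. The work goes in short steps, Python scripts to look and compute and a shell command to move; the robot and the scene stay as the last step left them, time stands still between calls to the robot, and variables do not carry over. Pictures are saved under pics/ and viewed, at most 10 in all, crops included, and the job is handed in when it is done.

```bash
ls; mkdir -p pics
python3 - <<'E'
from plant import ctrl, status, grab_frame, close_job
import cv2,pickle
s=status.sense();print(s)
for n in("scene","top"):
    f=grab_frame(n);pickle.dump(f,open(n+'.pkl','wb'));cv2.imwrite(f'pics/{n}0.png',f['img'][:,:,::-1])
    print(n,f['fx'],f['cx'],f['cy'],f['distortion'],f['R'],f['t'])
E
```

```text
pics
plant.py
steer.py
{'time_s': 0.0, 'joint_pos': array([ 1.04741386e+00,  3.14015056e-01,  4.49800116e-02,  1.30358803e+00,
       -3.68344258e-05,  1.43119983e+00]), 'qd': array([ 0.00011504, -0.00065043,  0.00065487, -0.00015684,  0.00073032,
        0.00118172]), 'tau': array([ 3.97687691e-03, -4.80619383e+01,  2.98538250e+01,  1.92276249e-02,
        2.49388168e-04,  2.10238994e-06]), 'ee_pos': array([0.21508034, 0.53275572, 0.25240091]), 'ee_rot': array([ 1.90717376e-01,  9.81644563e-01, -8.69643261e-04, -2.79844880e-04]), 'force': array([ 0.1366347 , -0.60692329, -0.07462069]), 'torque': array([0.04083141, 0.01212126, 0.04467053]), 'grasp_force': 0.0, 'finger_gap': 0.08526111124461726}
scene 410.68500838149623 276.0069264538589 213.44182839225215 [-0.10871081  0.          0.          0.          0.        ] [[ 0.69736528 -0.71654133  0.01581708]
 [-0.47809788 -0.48151765 -0.73454963]
 [ 0.53395138  0.5046873  -0.67837059]] [-0.41707041  0.28827742  0.86819866]
top 508.9146207977292 283.36243001686233 209.82139183078607 [0.02415818 0.         0.         0.         0.        ] [[-0.02528715 -0.99906933 -0.03494337]
 [-0.98575097  0.03073436 -0.16537964]
 [ 0.16629969  0.03026348 -0.98561074]] [-0.04117862  0.57580428  1.14462728]
```

View pics/top0.png

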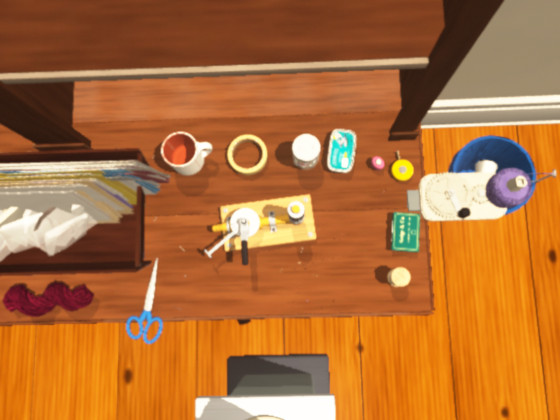

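View pics/scene0.png

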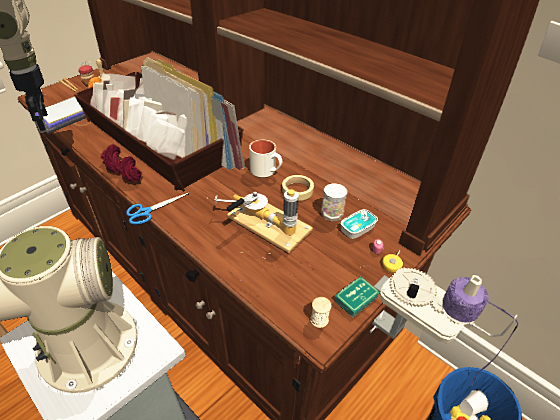

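The panel is at about (268,222) in top, with the filter cap at (296,210), the black grip at (244,252) and the pointer tab at (209,254). I'll enlarge this area.

Run:
```python
import cv2,pickle,numpy as np
a=pickle.load(open('top.pkl','rb'))['img'][185:285,190:325,::-1]
b=pickle.load(open('scene.pkl','rb'))['img'][180:255,205:320,::-1]
A=cv2.resize(a,None,fx=5.9,fy=5.9,interpolation=2);cv2.imwrite('pics/topc.png',A)
cv2.imwrite('pics/scc.png',cv2.resize(b,None,fx=6.9,fy=6.9,interpolation=2))
```

```text
(no output)
```

View pics/topc.png

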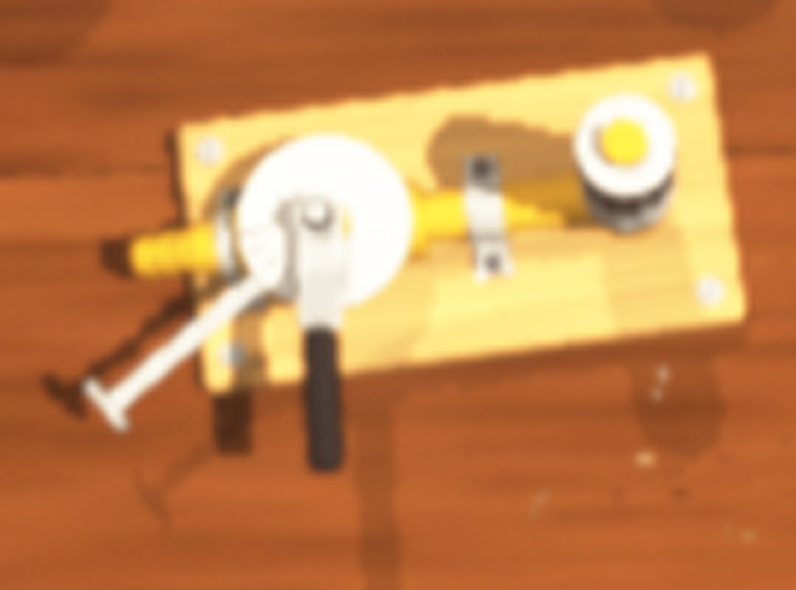

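View pics/scc.png

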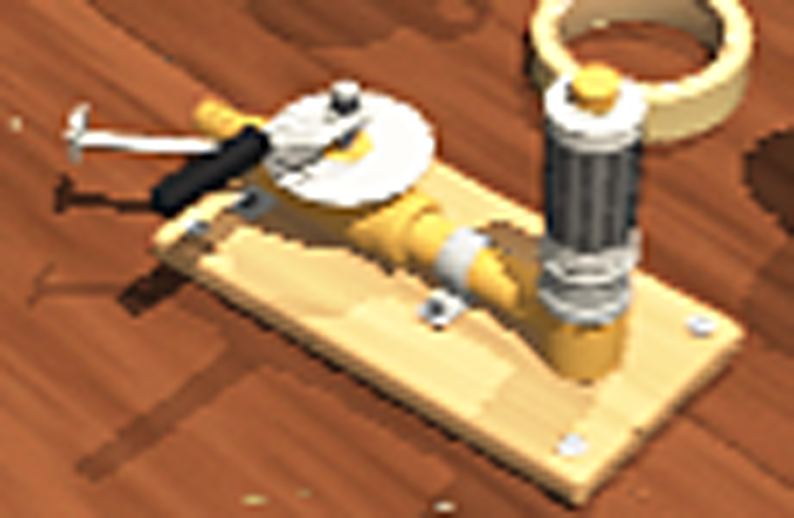

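The crop shows the cap centre at (624,142), stem at (318,212), grip ends at (320,330) and (325,468), and tab at (106,404). The pointer arm leaves the disc at about (268,286), and all four board corners are visible. Next I cast rays onto the known heights.

```bash
cat > h.py <<'E'
import cv2,pickle,numpy as np
def ray(f,uv,z):
    K=np.array([[f['fx'],0,f['cx']],[0,f['fy'],f['cy']],[0,0,1]])
    p=cv2.undistortPoints(np.array(uv,float).reshape(-1,1,2),K,np.array(f['distortion'])).reshape(-1,2)
    R=np.array(f['R']);t=np.array(f['t']);c=-R.T@t
    d=np.c_[p,np.ones(len(p))]@R
    return c+d*((z-c[2])/d[:,2])[:,None]
E
python3 - <<'E'
from h import *
np.set_printoptions(precision=4,suppress=True)
T=pickle.load(open('top.pkl','rb'));S=pickle.load(open('scene.pkl','rb'))
ut=lambda p:(np.array(p)+.5)/5.9-.5+[190,185]
us=lambda p:(np.array(p)+.5)/6.9-.5+[205,180]
c=ray(T,ut([(180,128),(708,55),(745,318),(208,392)]),.02)[:,:2];print('corners',c)
m=c.mean(0); y=c[0]+c[3]-c[1]-c[2]; x=c[0]+c[1]-c[2]-c[3]
yaw=np.arctan2(y[1],y[0])-np.pi/2; yaw2=np.arctan2(x[1],x[0]);print('board',m,yaw,yaw2,np.linalg.norm(y)/2,np.linalg.norm(x)/2)
a=(yaw*2+yaw2)/3;R=np.array([[np.cos(a),-np.sin(a)],[np.sin(a),np.cos(a)]])
v=m+R@[0,.05];fl=m+R@[0,-.07];print('valve',v,'filter',fl)
print('cap',ray(T,ut([(624,142)]),.16),ray(S,us([(597,74)]),.16))
g=ray(T,ut([(320,330),(325,468)]),.101);print('grip',g,ray(T,ut([(318,212)]),.11))
tb=ray(T,ut([(106,404)]),.066);ar=ray(T,ut([(268,286),(120,392)]),.057);print('tab',tb,ar,ray(S,us([(75,125)]),.066))
ang=lambda d:-(np.arctan2(-d[1],-d[0])-a)
for n,d in(('lever',g[1]-g[0]),('leverv',g.mean(0)[:2]-v),('tabv',tb[0][:2]-v),('arm',ar[1]-ar[0])):print(n,ang(d),np.hypot(*d[:2]))
# colour checks
E
```

```text
corners [[ 0.5924  0.0956]
 [ 0.6158 -0.1206]
 [ 0.5078 -0.1318]
 [ 0.4842  0.0848]]
board [ 0.5501 -0.018 ] 0.10812498924100855 0.10145032527521203 0.21769009060153663 0.10865085196694879
valve [0.5448 0.0317] filter [ 0.5575 -0.0876]
cap [[ 0.5571 -0.0863  0.16  ]] [[ 0.5617 -0.084   0.16  ]]
grip [[0.4991 0.0304 0.101 ]
 [0.4474 0.0292 0.101 ]] [[0.5426 0.0296 0.11  ]]
tab [[0.4766 0.1176 0.066 ]] [[0.5218 0.0555 0.057 ]
 [0.4819 0.1138 0.057 ]] [[0.4755 0.1166 0.066 ]]
lever 0.08183263346324304 0.05172785618827344
leverv 0.0785889618604272 0.07160395544971115
tabv 1.0056728298650286 0.10965199915726592
arm 1.0766406628905802 0.07062704800346263
```

The manual's scale: shifts go in shares of 800 mm and turns go in shares of 2 rad. Converting my numbers, -0.0458 m is -0.0573, -0.0372 m is -0.0465.

```bash
R='' ; python3 steer.py '[[0.085, [-0.0573, -0.0465, 0], [0, 0, 0]], [0.085, [-0.0573, -0.0465, 0], [0, 0, 0]], [0.085, [-0.0573, -0.0465, 0], [0, 0, 0]], [0.085, [-0.0573, -0.0465, 0], [0, 0, 0]], [0.085, [-0.0573, -0.0465, 0], [0, 0, 0]]]' 60; python3 steer.py '[[0.085, [-0.0573, -0.0465, 0], [0, 0, 0]], [0.085, [-0.0573, -0.0465, 0], [0, 0, 0]], [0.085, [-0.0573, -0.0465, 0], [0, 0, 0]], [0.085, [-0.0573, -0.0465, 0], [0, 0, 0]], [0.085, [-0.0573, -0.0465, 0], [0, 0, 0]]]'
```

```text
time_s: 0.72
ee_pos: [0.3584, 0.2732, 0.2531]
ee_rot: [0.191, 0.982, -0.0, -0.0]
force: [0.7, 0.4, 0.0]
finger_gap: 0.0849
grasp_force: 0.0
time_s: 1.35
ee_pos: [0.5012, 0.0149, 0.2531]
ee_rot: [0.191, 0.982, 0.0, -0.0]
force: [1.1, 0.5, 0.0]
finger_gap: 0.0846
grasp_force: 0.0
```

In the tool's units: -0.0454 m is -0.0568, -0.0366 m is -0.0458, -0.137 rad is -0.0685.

```bash
python3 steer.py '[[0.085, [-0.0568, -0.0458, 0], [0, 0, 0]], [0.085, [-0.0568, -0.0458, 0], [0, 0, 0]], [0.085, [0, 0, 0], [0, 0, -0.0685]], [0.085, [0, 0, 0], [0, 0, -0.0675]], [0.085, [0, 0, 0], [0, 0, -0.0675]]]'; python3 steer.py '[[0.085, [0, 0, 0], [0, 0, 0]]]'
python3 - <<'E'
from plant import ctrl, status, grab_frame, close_job
import cv2,pickle
for n in("top","scene"):
    f=grab_frame(n);pickle.dump(f,open(n+'1.pkl','wb'))
    if n=="scene": cv2.imwrite('pics/s1.png',cv2.resize(f['img'][130:270,190:380,::-1],None,fx=4,fy=4))
E
```

```text
time_s: 1.98
ee_pos: [0.5572, -0.0854, 0.2525]
ee_rot: [-0.013, 1.0, 0.0, -0.001]
force: [0.1, -0.7, -0.1]
finger_gap: 0.0849
grasp_force: 0.0
time_s: 2.1
ee_pos: [0.5573, -0.0851, 0.2528]
ee_rot: [-0.011, 1.0, 0.0, -0.0]
force: [0.7, -0.8, 0.5]
finger_gap: 0.085
grasp_force: 0.0
```

View pics/s1.png

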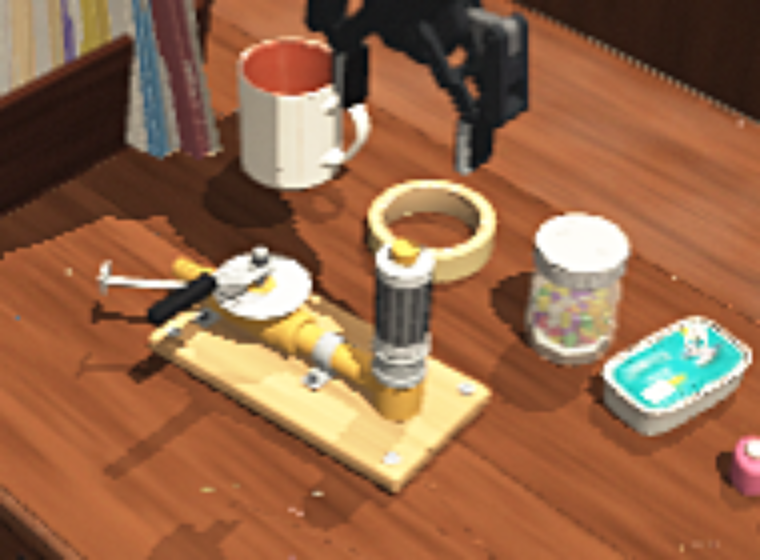

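Open fingers at (355,100) and (470,165) straddle the filter axis near column 405, so I descend.

In the tool's units: 0.042 m is 0.0525, -0.0015 m is -0.0019.

```bash
python3 steer.py '[[0.085, [-0.0013, -0.0019, 0.0525], [0, 0, 0]], [0.085, [0, 0, 0.0525], [0, 0, 0]], [0.085, [0, 0, 0.0525], [0, 0, 0]], [0.085, [0, 0, 0], [0, 0, 0]]]'; python3 steer.py '[[0.02, [0, 0, 0], [0, 0, 0]], [0.02, [0, 0, 0], [0, 0, 0]], [0.02, [0, 0, 0], [0, 0, 0]], [0.02, [0, 0, 0], [0, 0, 0]], [0.02, [0, 0, 0], [0, 0, 0]]]' 60
```

```text
time_s: 2.7
ee_pos: [0.5557, -0.0856, 0.1241]
ee_rot: [-0.011, 1.0, 0.001, -0.004]
force: [-0.9, 0.2, 0.6]
finger_gap: 0.0851
grasp_force: 0.0
time_s: 3.32
ee_pos: [0.5598, -0.0857, 0.1295]
ee_rot: [-0.012, 1.0, 0.001, 0.002]
force: [-0.3, 5.4, 6.7]
finger_gap: 0.0338
grasp_force: 59.2
```

In the tool's units: -0.002 m is -0.0025.

```bash
python3 steer.py '[[0.02, [0, 0, 0], [0, 0, 0]], [0.02, [0, 0, 0], [0, 0, 0]], [0.02, [0, 0, 0], [0, 0, 0]]]'; python3 steer.py '[[0.02, [0, 0, -0.0025], [0, 0, 0]], [0.02, [0, 0, -0.0025], [0, 0, 0]], [0.02, [0, 0, 0], [0, 0, 0]], [0.02, [0, 0, 0], [0, 0, 0]]]'
```

```text
time_s: 3.7
ee_pos: [0.5598, -0.0857, 0.1295]
ee_rot: [-0.012, 1.0, 0.001, 0.002]
force: [0.1, 4.7, 6.4]
finger_gap: 0.0342
grasp_force: 59.2
time_s: 4.2
ee_pos: [0.5597, -0.0857, 0.1311]
ee_rot: [-0.012, 1.0, 0.001, 0.001]
force: [5.1, 3.8, -7.3]
finger_gap: 0.0345
grasp_force: 60.2
```

In the tool's units: -0.002 m is -0.0025.

```bash
python3 steer.py '[[0.02, [0, 0, -0.0025], [0, 0, 0]], [0.02, [0, 0, -0.0025], [0, 0, 0]], [0.02, [0, 0, 0], [0, 0, 0]]]'
```

```text
time_s: 4.58
ee_pos: [0.5597, -0.0857, 0.1344]
ee_rot: [-0.012, 1.0, 0.001, 0.001]
force: [6.6, 3.8, -11.6]
finger_gap: 0.0345
grasp_force: 60.7
```

In the tool's units: -0.0025 m is -0.0031.

```bash
python3 steer.py '[[0.02, [0, 0, -0.0031], [0, 0, 0]], [0.02, [0, 0, 0], [0, 0, 0]], [0.02, [0, 0, 0], [0, 0, 0]], [0.02, [0, 0, 0], [0, 0, 0]], [0.02, [0, 0, 0], [0, 0, 0]]]'; python3 steer.py '[[0.02, [0, 0, 0], [0, 0, 0]], [0.02, [0, 0, 0], [0, 0, 0]], [0.02, [0, 0, 0], [0, 0, 0]], [0.02, [0, 0, 0], [0, 0, 0]]]'
python3 - <<'E'
from plant import ctrl, status, grab_frame, close_job
import cv2
f=grab_frame("scene");cv2.imwrite('pics/s2.png',cv2.resize(f['img'][150:270,210:350,::-1],None,fx=4.5,fy=4.5))
E
```

```text
time_s: 5.2
ee_pos: [0.5597, -0.0857, 0.1363]
ee_rot: [-0.012, 1.0, 0.001, 0.001]
force: [7.8, 3.0, -14.4]
finger_gap: 0.0341
grasp_force: 60.9
time_s: 5.7
ee_pos: [0.5597, -0.0857, 0.1363]
ee_rot: [-0.012, 1.0, 0.001, 0.001]
force: [8.6, 3.0, -12.9]
finger_gap: 0.0342
grasp_force: 60.9
```

View pics/s2.png

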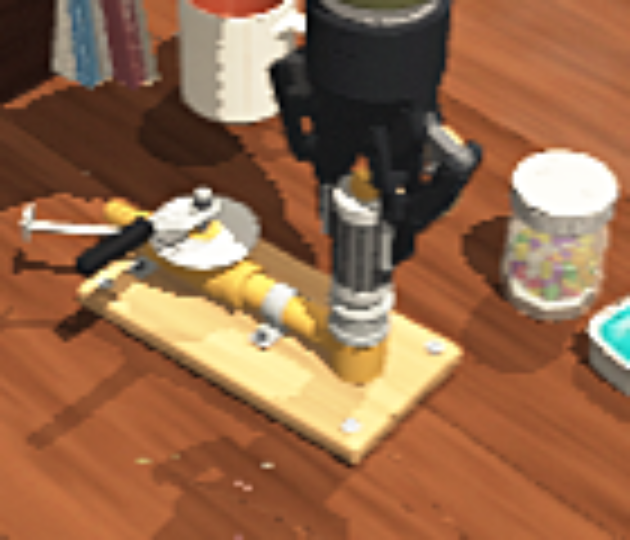

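The filter at (358,330) is held and lifted about 6.8 mm for over 1 s. Now I lower it, release and rise.

In the tool's units: 0.0045 m is 0.0056.

```bash
python3 steer.py '[[0.02, [0, 0, 0.0056], [0, 0, 0]], [0.02, [0, 0, 0.0056], [0, 0, 0]], [0.02, [0, 0, 0], [0, 0, 0]], [0.02, [0, 0, 0], [0, 0, 0]]]'; python3 steer.py '[[0.085, [0, 0, 0], [0, 0, 0]], [0.085, [0, 0, 0], [0, 0, 0]], [0.085, [0, 0, 0], [0, 0, 0]], [0.085, [0, 0, 0], [0, 0, 0]], [0.085, [0, 0, 0], [0, 0, 0]]]'; python3 steer.py '[[0.085, [0, 0, -0.0375], [0, 0, 0]], [0.085, [0, 0, -0.0625], [0, 0, 0]], [0.085, [0, 0, 0], [0, 0, 0]]]'
```

```text
time_s: 6.25
ee_pos: [0.5597, -0.0857, 0.1296]
ee_rot: [-0.012, 1.0, 0.001, 0.001]
force: [3.3, 4.3, 0.0]
finger_gap: 0.0342
grasp_force: 61.9
time_s: 6.88
ee_pos: [0.5585, -0.0867, 0.1288]
ee_rot: [-0.012, 1.0, 0.0, 0.0]
force: [-0.5, 0.3, 0.3]
finger_gap: 0.0846
grasp_force: 0.0
time_s: 7.25
ee_pos: [0.561, -0.0873, 0.2131]
ee_rot: [-0.012, 1.0, -0.001, 0.004]
force: [-1.0, -0.9, -1.1]
finger_gap: 0.0852
grasp_force: 0.0
```

In the tool's units: 0.0397 m is 0.0496, 0.03 m is 0.0375.

```bash
python3 steer.py '[[0.085, [0.0355, 0.0496, 0], [0, 0, 0]], [0.085, [0.0355, 0.0496, 0], [0, 0, 0]], [0.06, [0.0355, 0.0496, 0], [0, 0, 0]], [0.06, [0, 0, 0.0375], [0, 0, 0]], [0.06, [0, 0, 0.0375], [0, 0, 0]]]'; python3 steer.py '[[0.06, [0, 0, 0], [0, 0, 0]], [0.06, [0, 0, 0], [0, 0, 0]]]'
```

```text
time_s: 7.88
ee_pos: [0.4702, 0.0312, 0.148]
ee_rot: [-0.012, 1.0, -0.0, 0.001]
force: [-0.3, -0.9, 0.4]
finger_gap: 0.0602
grasp_force: 0.0
time_s: 8.12
ee_pos: [0.4708, 0.0304, 0.1493]
ee_rot: [-0.012, 1.0, 0.0, 0.0]
force: [0.1, -0.2, -0.2]
finger_gap: 0.0598
grasp_force: 0.0
```

In the tool's units: 0.025 m is 0.0313, 0.024 m is 0.03.

```bash
python3 steer.py '[[0.06, [-0.0013, 0, 0.0313], [0, 0, 0]], [0.06, [-0.0013, 0, 0.03], [0, 0, 0]], [0.06, [0, 0, 0], [0, 0, 0]], [0.06, [0, 0, 0], [0, 0, 0]]]'; python3 steer.py '[[0.0, [0, 0, 0], [0, 0, 0]], [0.0, [0, 0, 0], [0, 0, 0]], [0.0, [0, 0, 0], [0, 0, 0]], [0.0, [0, 0, 0], [0, 0, 0]], [0.0, [0, 0, 0], [0, 0, 0]]]' 30
```

```text
time_s: 8.62
ee_pos: [0.4736, 0.0304, 0.1011]
ee_rot: [-0.012, 1.0, -0.0, 0.001]
force: [-0.4, 0.1, -0.7]
finger_gap: 0.0599
grasp_force: 0.0
time_s: 9.25
ee_pos: [0.473, 0.0309, 0.1004]
ee_rot: [-0.012, 1.0, 0.0, 0.001]
force: [-0.9, 2.5, 5.9]
finger_gap: 0.0135
grasp_force: 31.0
```

Run:
```python
# Pointer direction refined: arm centreline by mask (steel bright, low saturation) in the first top image
from h import *
T=pickle.load(open('top.pkl','rb'));im=T['img']
hsv=cv2.cvtColor(im,cv2.COLOR_RGB2HSV)
m=((hsv[...,1]<90)&(hsv[...,2]>150)).astype(np.uint8)
m[:185]=0;m[285:]=0;m[:,:200]=0;m[:,325:]=0
ys,xs=np.nonzero(m)
P=ray(T,np.c_[xs,ys],.057)[:,:2]
for v in([.5448,.0317],[.5426,.0296],[.545,.031]):
    v=np.array(v);d=P-v;r=np.hypot(*d.T);th=np.arctan2(d[:,1],-d[:,0])
    k=(r>.055)&(r<.1)&(th>.4)
    print(k.sum(),np.arctan2(d[k,1].mean(),-d[k,0].mean()),'(world, cw from -x)')
k=(np.hypot(*(P-[.5448,.0317]).T)>.05)&(P[:,1]>.05)&(np.hypot(*(P-[.5448,.0317]).T)<.1)
l=cv2.fitLine(P[k].astype(np.float32),2,0,.001,.001).ravel();print(l,np.arctan2(l[1],-l[0]))
```

```text
109 0.9824627674967917 (world, cw from -x)
115 1.0607164949951362 (world, cw from -x)
110 0.9862082710550943 (world, cw from -x)
[ 0.980438   -0.19682823  0.51157945  0.0859407 ] -2.943471
```

In the tool's units: 0.0084 m is 0.0105, -0.0005 m is -0.0006, 0.117 rad is 0.0585.

```bash
python3 steer.py '[[0, [-0.0006, 0.0105, 0], [0, 0, 0.0585]], [0, [-0.0006, 0.0105, 0], [0, 0, 0.0585]], [0, [-0.0006, 0.0105, 0], [0, 0, 0.0585]], [0, [-0.0006, 0.0105, 0], [0, 0, 0.0585]]]'; python3 steer.py '[[0, [0, 0, 0], [0, 0, 0]], [0, [0, 0, 0], [0, 0, 0]]]'
```

```text
time_s: 9.75
ee_pos: [0.4796, 0.064, 0.1004]
ee_rot: [0.222, 0.975, 0.001, 0.0]
force: [-1.3, 3.6, 6.4]
finger_gap: 0.0132
grasp_force: 31.4
time_s: 10.0
ee_pos: [0.4797, 0.0642, 0.1004]
ee_rot: [0.22, 0.975, 0.001, 0.0]
force: [-2.4, 4.8, 7.5]
finger_gap: 0.0135
grasp_force: 30.7
```

In the tool's units: 0.0084 m is 0.0105, -0.0005 m is -0.0006, 0.117 rad is 0.0585.

```bash
python3 steer.py '[[0, [-0.0006, 0.0105, 0], [0, 0, 0.0585]], [0, [-0.0006, 0.0105, 0], [0, 0, 0.0585]], [0, [-0.0006, 0.0105, 0], [0, 0, 0.0585]], [0, [-0.0006, 0.0105, 0], [0, 0, 0.0585]], [0, [0, 0, 0], [0, 0, 0]]]'; python3 steer.py '[[0, [0, 0, 0], [0, 0, 0]]]';python3 steer.py '[[0.05, [0, 0, 0], [0, 0, 0]], [0.05, [0, 0, 0], [0, 0, 0]], [0.05, [0, 0, 0], [0, 0, 0]], [0.05, [0, 0, -0.05], [0, 0, 0]], [0.05, [0, 0, -0.0625], [0, 0, 0]]]'; python3 steer.py '[[0.05, [-0.05, 0.05, -0.0375], [0, 0, 0]], [0.05, [-0.05, 0.05, -0.0375], [0, 0, 0]], [0.05, [-0.05, 0.05, 0], [0, 0, 0]], [0.05, [0, 0, 0], [0, 0, 0]]]'
python3 - <<'E'
from plant import ctrl, status, grab_frame, close_job
import cv2,pickle
f=grab_frame("top");pickle.dump(f,open('top3.pkl','wb'))
cv2.imwrite('pics/t3.png',cv2.resize(f['img'][185:285,190:325,::-1],None,fx=5.9,fy=5.9,interpolation=2))
E
```

```text
time_s: 10.62
ee_pos: [0.5008, 0.0907, 0.1005]
ee_rot: [0.441, 0.898, 0.001, -0.0]
force: [-2.8, 6.2, 6.7]
finger_gap: 0.0136
grasp_force: 30.8
time_s: 10.75
ee_pos: [0.5007, 0.0906, 0.1005]
ee_rot: [0.44, 0.898, 0.001, -0.0]
force: [-2.2, 5.5, 6.6]
finger_gap: 0.0136
grasp_force: 30.7
time_s: 11.38
ee_pos: [0.4995, 0.0889, 0.1895]
ee_rot: [0.441, 0.898, -0.001, -0.002]
force: [0.2, -0.4, 0.4]
finger_gap: 0.05
grasp_force: 0.0
time_s: 11.88
ee_pos: [0.6694, 0.0666, 0.2447]
ee_rot: [0.441, 0.897, -0.001, -0.001]
force: [-0.3, 0.3, -0.2]
finger_gap: 0.0498
grasp_force: 0.0
```

View pics/t3.png

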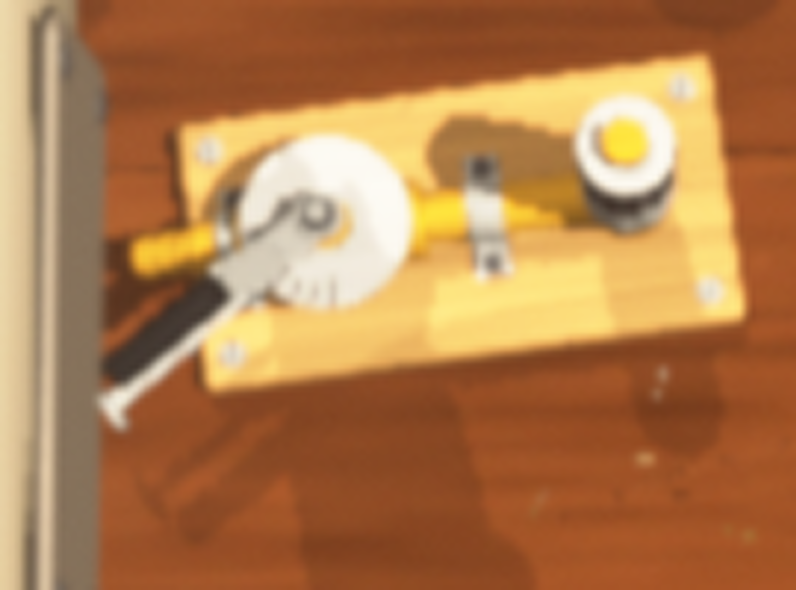

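The lever now lies almost over the pointer: grip from (222,290) to (113,365), tab near (113,410), partly hidden by the arm at left. I'll move the arm away for a clear look.

In the tool's units: -0.05 m is -0.0625, -0.024 m is -0.03.

```bash
python3 steer.py '[[0.05, [-0.03, -0.0625, 0], [0, 0, 0]], [0.05, [-0.03, -0.0625, 0], [0, 0, 0]], [0.05, [-0.03, -0.0625, 0], [0, 0, 0]], [0.05, [-0.03, -0.0625, 0], [0, 0, 0]], [0.05, [0, 0, 0], [0, 0, 0]]]'
python3 - <<'E'
from plant import ctrl, status, grab_frame, close_job
import cv2,pickle
im=[]
for n,(r,c) in(("top",(225,195)),("scene",(190,205))):
    f=grab_frame(n);pickle.dump(f,open(n+'4.pkl','wb'))
    im.append(cv2.resize(f['img'][r-15:r+45,c:c+66,::-1],None,fx=6,fy=6,interpolation=2))
cv2.imwrite('pics/t4.png',cv2.hconcat(im))
E
```

```text
time_s: 12.55
ee_pos: [0.5638, -0.1328, 0.249]
ee_rot: [0.443, 0.896, -0.0, -0.0]
force: [-0.4, 0.7, -0.0]
finger_gap: 0.0499
grasp_force: 0.0
```

View pics/t4.png

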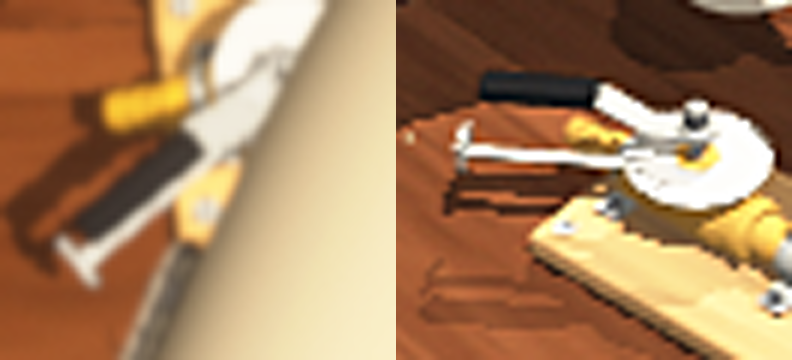

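Top half: grip ends at (190,146) and (88,228), tab at (78,262). Scene half: grip ends at (488,84) and (597,92), tab at (462,148), arm to (622,160). I'll compute both directions in both views.

Run:
```python
from h import *
np.set_printoptions(precision=4,suppress=True)
T=pickle.load(open('top4.pkl','rb'));S=pickle.load(open('scene4.pkl','rb'))
ut=lambda p:(np.array(p)+.5)/6-.5+[195,210]
us=lambda p:(np.array(p)+.5)/6-.5+[205-66,175]+[0,0]
A=lambda d:np.arctan2(d[1],-d[0])
v=np.array([.5437,.0307])
for n,f,u,z,p in(('grip top',T,ut,.101,[(190,146),(86,228)]),('grip scene',S,us,.095,[(597,92),(485,84)]),
  ('tab top',T,ut,.066,[(78,262)]),('tab scene',S,us,.059,[(462,148)]),('arm scene',S,us,.057,[(615,160),(470,152)])):
    q=ray(f,u(p),z)[:,:2]
    print(n,q.ravel(),'axis->',[round(A(x-v),3) for x in q],'line',round(A(q[-1]-q[0]),3) if len(q)>1 else '')
# colour-mask centroid lines in the clean top views
hsv=cv2.cvtColor(T['img'],cv2.COLOR_RGB2HSV)
m=np.zeros(hsv.shape[:2],np.uint8);m[228:252,203:232]=(hsv[228:252,203:232,2]<75)
n,l,st,c=cv2.connectedComponentsWithStats(m);i=1+np.argmax(st[1:,4]);ys,xs=np.nonzero(l==i)
q=ray(T,np.c_[xs,ys],.101)[:,:2];L=cv2.fitLine(q.astype(np.float32),2,0,.001,.001).ravel();d=L[:2]*-np.sign(L[0]);print('dark grip',len(q),q.mean(0),A(q.mean(0)-v),A(d))
T0=pickle.load(open('top.pkl','rb'));hsv=cv2.cvtColor(T0['img'],cv2.COLOR_RGB2HSV)
m=np.zeros(hsv.shape[:2],np.uint8);s=np.s_[228:262,200:236];m[s]=(hsv[s][...,1]<100)&(hsv[s][...,2]>140)
n,l,st,c=cv2.connectedComponentsWithStats(m);i=1+np.argmax(st[1:,4]);ys,xs=np.nonzero(l==i)
q=ray(T0,np.c_[xs,ys],.057)[:,:2];r=np.hypot(*(q-v).T);q=q[(r>.052)&(r<.1)];L=cv2.fitLine(q.astype(np.float32),2,0,.001,.001).ravel();d=L[:2]*-np.sign(L[0]);print('arm mask',len(q),q.mean(0),A(q.mean(0)-v),A(d))
```

```text
grip top [0.515  0.0694 0.4856 0.1082] axis-> [np.float64(0.932), np.float64(0.928)] line 0.923
grip scene [0.5201 0.0704 0.4877 0.1106] axis-> [np.float64(1.035), np.float64(0.96)] line 0.893
tab top [0.4762 0.1175] axis-> [np.float64(0.91)] line 
tab scene [0.4763 0.1179] axis-> [np.float64(0.913)] line 
arm scene [0.5226 0.0633 0.4785 0.115 ] axis-> [np.float64(0.995), np.float64(0.912)] line 0.865
dark grip 104 [0.5011 0.0891] 0.9412747700182734 0.90560263
arm mask 110 [0.498  0.0871] 0.8900033067840925 1.107636
```

The lever reads about 0.925 and the pointer about 0.91, agreeing well within 0.07 rad. The tab hasn't moved from its first reading, and the arm is clear, so I'm handing in.

```bash
python3 -c "
from plant import ctrl, status, grab_frame, close_job
print(close_job())"
```

```text
the job is handed in; nothing more can be done
None
```

The job is handed in, but no verdict came back: I pulled the filter with about 14 N for just over a second and let it reseat, then turned the lever to within about 0.02 rad of the set pointer by camera and released it, with the pointer tab unmoved to within 1 mm.

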